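# Clamp the spoked pulley in its holding jig

### The arm

A 6-joint arm with a two-finger parallel gripper is mounted at the origin on the work surface. World frame = base frame: x ahead of the robot, y to its left, z up, the work surface at z = 0. Lengths are in m, angles in degrees, forces in N, time in s.
With the tool pointing down it reaches from about 0.4 to 0.825 m from the base axis. Payload 7 kg.
Tool frame: the origin (TCP) lies midway between the tips of the shut fingers; the grasp point (between the pads) lies 19 mm behind it; x points along the fingers, z is the direction in which the jaws open and shut, and the axes are right-handed (so a half turn about x gives the same grasp; the last joint's range is limited). The gripper opens to 88 mm and grips with 3 to 60 N. Pads are 19 mm wide; open, the fingers measure 130 mm over their backs; the gripper's body (78 mm by 193 mm) begins 47 mm behind the grasp point.
Start: joints at [88.127, 20.546, 0.682, 0, -70.136, -16.507], TCP at [0.213, 0.641, 0.227] pointing down, gripper open.
Joint ranges: [-176.03, 176.03], [-82.01, 121.73], [-58.28, 71.71], [-173.87, 95.51], [-174.79, -0.11], [-173.66, 173.66]. Speed limits (degrees/s): [136.94, 136.94, 172.46, 180, 180, 180].

### API

Orientations are given as [roll, pitch, yaw] about the fixed x, y, z axes, in that order (R = Rz(yaw) Ry(pitch) Rx(roll)).
In Python, from plant import ctrl gives the robot as it stands.
- The arm moves only by the tool servo_tool, never from a script. Its argument "motion" is a list of rows, each an object with "offset": the shift along the tool's x, y, z in m, a list of three; "roll": the turn about the tool's x in degrees; "claw": the opening, from -1 (shut) to 1 (fully open), so that 0 is half open. In form: [{"offset": [x, y, z], "roll": roll, "claw": claw}, ...]. A call has 1 to 12 rows; each row shifts and turns the commanded pose from where the row before left it, along the tool's axes as they then stand; what a row does not reach is not made up. A row lasts 1/8 s, in which the tool goes at most 62.5 mm and 10.7 degrees, less where a joint would pass 70% of its speed; a pose out of reach is approached as far as the arm can. A call is refused whole if a number of a shift passes 0.0625 or a number of a turn 10.7, either way. A call with a gripper value outside its range is refused whole. The fingers move at their own pace and stop on an object; the grip force is fixed at half the most. Time passes only in rows, so rows that do not move let the fingers close. It gives the time, the measured TCP pose, the force and the opening at its end, in the units of the state.
- ctrl.get_obs(): the state, without advancing time (a new reading comes with each control period).
- ctrl.snapshot(name): name is "side" or "top"; returns a dict with "frame" (384x512x3 uint8, blue, green, red), "z_map" (384x512 float32, m along the optical axis (not along the pixel's ray), 0 where there is no reading), "mtx" (3x3 intrinsics, pixels), "extrinsics" (4x4, takes a point from camera to world coordinates). Camera axes: x right, y up, looking along -z (the intrinsics and any distortion apply to the point x, -y, -z); pixel columns grow to the right and rows downward; lengths in m; the calibration is good to about 2 mm. A picture is of the moment at which its call begins.
- ctrl.close_job(): hands the job in, once; it reports no verdict.
The state is a dict: "clock": time; "joint_pos": joint angles; "qvel": joint speeds; "tau": joint torques, N m; "tool_pos": TCP position; "orientation": TCP orientation; "force": force on the tool from outside, world axes, zero at the start; "moment": the same for the moment, N m; "opening": finger opening in m.
Only numpy, scipy, OpenCV 4.12 (cv2) and the standard library are available. Lean on these libraries where they do the work, as an engineer would, in place of code of your own. Each camera call takes 0.05 s, during which the arm holds its last target.

### The job

On the garage bench stand two belt pulleys with black tee handles. Take the spoked one by its handle, set it flat on the holding jig so that the jig's four pins stand up between its spokes, then turn the handle clockwise (seen from above) until the clamp is tight, and let go. The pulley runs freely on its bearing and just spins along with the handle unless the pins hold its spokes; leave the solid pulley where it is.

Things in the scene. Friction and masses are not known exactly. Their poses are not given: they have to be found in the camera images.
- handle_grip (a point): Centre of the black tee handle of the SPOKED pulley (loose, 0.45 kg), on its axis, 58 mm above the underside of its hub. The handle is an upright bar 44 mm long (own x), 14 thick (own y; pinch across it), 36 tall, 40 to 76 mm above the underside. At clamp = 0 its x lies along a spoke; at clamp = q it is turned q clockwise from that spoke. z is up. It stands on its hub.
- clamp (a joint): Clockwise turn (from above) of the handle relative to the pulley, rad: starts at 0 to 0.15; 0.9 is tight, a hard stop. About 0.15 N m to turn, stays where left. Aluminium pulley, free to spin on a bearing in its foot; heights above the underside: rim 140 mm outside, 124 inside diameter, 3 to 25 mm high; hub and foot 48 diameter, 30 tall; 4 spokes at right angles, 10 wide, 8 to 20 high, open windows between.
- jig_seat (a point): Holding jig fixed to the bench: dark steel plate 170 (its x) by 110 (its y) by 10 mm; this point is the centre of its top face. 4 upright pins, 10 mm thick, tips tapered, 24 mm tall, at x +-40, y +-18 mm. The pulley sits centred here, hub on the plate, two opposite spokes (either two) along x, each between a pair of pins, with 8 mm play each way and 11 degrees of turn until spokes meet pins.
- solid_pulley: Bystander: aluminium pulley of the same size with the same black handle, but its face is a solid disc, no spokes or windows. Loose, 0.8 kg; origin at the centre of its underside. One pulley stands to each side of the jig, either way round.
Mind the look-alikes: they are no part of the job. What is shaped like the part that bears handle_grip but pink or purple is not meant.

How it is judged:
By the outcome, as a careful person would: the job done as asked, in the order asked, and still so for the second after the job is handed in, with the robot touching nothing.
It also fails if it takes over 38 s, if anything falls off the work surface, if the arm or the gripper's body presses on something with over 40 N, if the wrist force passes 120 N, or if a joint passes its speed limit or range.

## Working session

There is one attempt and no reset: what is moved stays moved. The work goes in short steps, Python scripts to look and compute and a tool call to move; the robot and the scene stay as the last step left them, time stands still between calls to the robot, and variables do not carry over. Pictures are saved under pics/ and viewed, and the job is handed in when it is done.

Besides the shell and the picture viewer there is one more tool, called as name(argument=value, ...), one argument or row to a line, values as JSON. servo_tool: Moves the arm, as the interface text tells. Its arguments: {"type":"object","properties":{"motion":{"type":"array"}},"required":["motion"]}

```bash
mkdir -p pics; python3 - <<'E'
from plant import ctrl
import cv2,numpy as np,pickle
o=ctrl.get_obs();print(o)
for n in("top","side"):
    s=ctrl.snapshot(n);pickle.dump(s,open(f"{n}0.pkl","wb"));cv2.imwrite(f"pics/{n}0.png",s["frame"]);print(n,s["mtx"],s["extrinsics"],(s["z_map"]>0).mean(), s.keys())
E
```

```text
{'clock': 0.0, 'joint_pos': array([ 8.81244119e+01,  2.05896503e+01,  6.34316445e-01, -1.96765450e-02,
       -7.01335759e+01, -1.65056446e+01]), 'qvel': array([-0.03610604, -0.00835858, -0.05783729, -0.02617994,  0.01988963,
       -0.03696385]), 'tau': array([-1.12643229e-03, -5.82722211e+01,  2.93062431e+01,  6.99694186e+00,
        7.00664241e-03, -1.47305182e-04]), 'tool_pos': array([0.21274198, 0.64010211, 0.22564833]), 'orientation': array([   4.75461864,   89.90918581, -103.63331507]), 'force': array([-0.57391512, -0.23464939, -1.10557531]), 'moment': array([ 0.03717706, -0.01459256,  0.01275986]), 'opening': 0.08743323119725209}
top [[439.08055088   0.         259.17934959]
 [  0.         439.08055088 192.98227771]
 [  0.           0.           1.        ]] [[ 0.01037111  0.99444115 -0.10478186  0.35792765]
 [-0.99968029  0.00789473 -0.02402084  0.06263738]
 [-0.02306009  0.10499748  0.99420509  1.16784865]
 [ 0.          0.          0.          1.        ]] 0.9957784016927084 dict_keys(['frame', 'z_map', 'mtx', 'extrinsics'])
side [[388.70634931   0.         261.27816157]
 [  0.         388.70634931 196.08740927]
 [  0.           0.           1.        ]] [[ 0.92274874  0.23283883 -0.307117    0.12760237]
 [-0.3850071   0.52083423 -0.76190632 -0.78338354]
 [-0.01744433  0.82129032  0.57024373  0.70487596]
 [ 0.          0.          0.          1.        ]] 0.9959309895833334 dict_keys(['frame', 'z_map', 'mtx', 'extrinsics'])
```

View pics/top0.png

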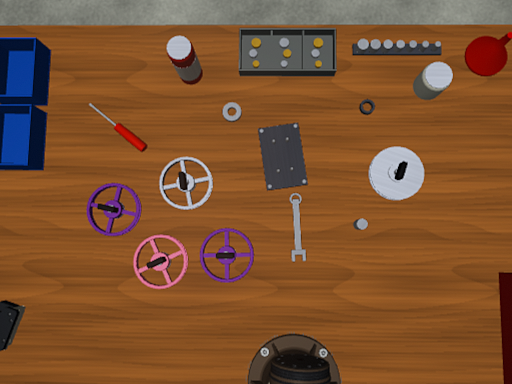

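View pics/side0.png

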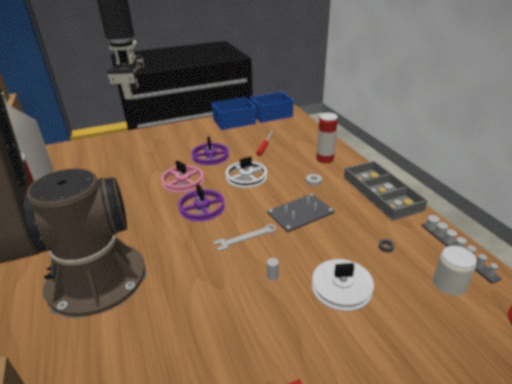

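The spoked candidates in the top view are the aluminium one at (186,183), the purple ones at (113,209) and (227,255), and the pink one at (160,262). The solid disc is at (397,173). Only the aluminium one at (186,183) fits. I'll confirm it in a crop and measure it.

```bash
cat > h.py <<'E'
import numpy as np,cv2,pickle
def ray(s,uv,z):
    uv=np.atleast_2d(np.asarray(uv,float));K=s["mtx"];E=s["extrinsics"]
    d=np.c_[(uv[:,0]-K[0,2])/K[0,0],-(uv[:,1]-K[1,2])/K[1,1],-np.ones(len(uv))]@E[:3,:3].T
    o=E[:3,3];return o+d*((z-o[2])/d[:,2])[:,None]
def cloud(s):
    v,u=np.mgrid[:384,:512];K=s["mtx"];E=s["extrinsics"];Z=s["z_map"]
    c=np.stack([(u-K[0,2])/K[0,0]*Z,-(v-K[1,2])/K[1,1]*Z,-Z],-1)
    return c@E[:3,:3].T+E[:3,3]
def proj(s,p):
    E=s["extrinsics"];c=(np.atleast_2d(p)-E[:3,3])@E[:3,:3];K=s["mtx"]
    return np.c_[K[0,0]*c[:,0]/-c[:,2]+K[0,2],K[1,1]*-c[:,1]/-c[:,2]+K[1,2]]
E
python3 - <<'E'
from h import *
s=pickle.load(open("top0.pkl","rb"));t=pickle.load(open("side0.pkl","rb"))
a=cv2.resize(s["frame"][110:230,140:320],None,fx=4,fy=4,interpolation=cv2.INTER_CUBIC)
cv2.imwrite("pics/crop0.png",a)
for nm,s in(("top",s),("side",t)):
    P=cloud(s);hsv=cv2.cvtColor(s["frame"],cv2.COLOR_BGR2HSV)
    # table height
    print(nm,"table z",np.median(P[150:250,330:350,2]))
    bright=((hsv[...,1]<60)&(hsv[...,2]>110)).astype(np.uint8)
    n,l,st,ce=cv2.connectedComponentsWithStats(bright)
    for i in range(1,n):
        if st[i,4]>150: print(i,st[i],ce[i].round(1),np.median(P[l==i],0).round(3))
E
```

```text
top table z 0.00040314407184305345
1 [    0     0   512    25 12670] [254.3  11.9] [ 1.396  0.137 -0.749]
2 [166  35  25  25 462] [178.5  47.2] [0.811 0.282 0.17 ]
14 [422  62  31  29 691] [437.1  75.7] [ 0.772 -0.356  0.09 ]
17 [222 102  19  19 216] [231.4 111.1] [0.702 0.168 0.015]
22 [ 369  146   55   54 2198] [395.8 173.2] [ 0.531 -0.263  0.025]
23 [159 157  54  53 934] [186.7 183.4] [0.501 0.278 0.024]
28 [290 193  16  69 491] [296.9 228.4] [ 0.383 -0.01   0.008]
side table z -0.0019899215825285865
1 [  323     0   189   229 31040] [430.2  87.3] [ 1.983  0.954 -0.136]
7 [109  74  25  24 269] [122.9  82.2] [0.191 0.559 0.3  ]
24 [   6  101   38   79 1202] [ 26.1 140. ] [-0.146  0.557  0.158]
26 [139 113  73  15 184] [175.4 120. ] [ 0.443  1.216 -0.149]
28 [309 112  29   9 199] [324.3 115.8] [0.833 0.304 0.166]
35 [ 317  124  195  144 3272] [420.4 192.7] [ 1.898  0.518 -0.754]
50 [225 161  42  27 709] [246.  175.1] [0.495 0.272 0.017]
90 [ 427  215   60   80 1912] [455.3 261. ] [ 0.767 -0.365  0.055]
92 [214 224  62  27 404] [244.  236.7] [ 0.384 -0.01   0.005]
94 [ 50 235  65  29 213] [ 81.7 255.8] [-0.004 -0.063  0.124]
95 [267 258  12  22 182] [272.4 267.6] [ 0.396 -0.179  0.042]
96 [ 312  259   62   52 2345] [342.  285.9] [ 0.522 -0.284  0.023]
```

View pics/crop0.png

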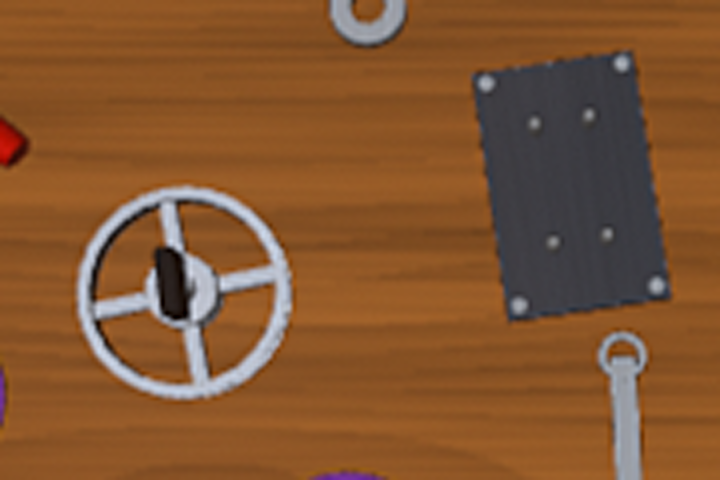

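The crop shows the silver spoked pulley at crop (185,290), with its tee handle nearly along a spoke. The jig plate is at crop (570,190) with four inner pins and corner bolts. Next I'll measure both.

```bash
cat > meas.py <<'E'
from h import *
def wheel(s,win,zoff=0,debug=None):
    """rim circle, spoke angle (mod 90), handle; win=(u0,v0,u1,v1)"""
    u0,v0,u1,v1=win;hsv=cv2.cvtColor(s["frame"],cv2.COLOR_BGR2HSV)
    m=np.zeros((384,512),np.uint8);m[v0:v1,u0:u1]=((hsv[...,1]<70)&(hsv[...,2]>110))[v0:v1,u0:u1]
    n,l,st,ce=cv2.connectedComponentsWithStats(m);i=1+st[1:,4].argmax();m=(l==i).astype(np.uint8)
    c,_=cv2.findContours(m,cv2.RETR_EXTERNAL,cv2.CHAIN_APPROX_NONE);c=max(c,key=cv2.contourArea)[:,0]
    hull=cv2.convexHull(c)[:,0];w=ray(s,hull,0.025+zoff)[:,:2].astype(np.float32)
    (cx,cy),r=cv2.minEnclosingCircle(w)
    e=cv2.fitEllipse(ray(s,c,0.025+zoff)[:,:2].astype(np.float32)*1000)
    C=np.array(e[0])/1000
    v,u=np.nonzero(m);p=ray(s,np.c_[u,v],0.020+zoff)[:,:2]-C;rr=np.hypot(*p.T);a=np.arctan2(p[:,1],p[:,0])
    k=(rr>.030)&(rr<.057);sp=np.degrees(np.angle(np.exp(4j*a[k]).mean()))/4;conf=abs(np.exp(4j*a[k]).mean())
    d=np.zeros_like(m);v2,u2=np.nonzero((hsv[...,2]<75));P=ray(s,np.c_[u2,v2],0.076+zoff)[:,:2]
    q=np.hypot(*(P-C).T)<.032;Z=cloud(s)[v2,u2,2]
    kk=q&(Z>.055+zoff);d[v2[kk],u2[kk]]=1
    # top face only: points near the top height
    k3=q&(Z>.070+zoff);H=P[k3]
    rect=cv2.minAreaRect(H.astype(np.float32)*1000)
    ev,V=np.linalg.eigh(np.cov(H.T));ha=np.degrees(np.arctan2(V[1,1],V[0,1]))
    print("rim ell C",C.round(4),"axes",np.round(e[1],1),"encl",round(cx,4),round(cy,4),round(r,4))
    print("spoke mod90",round(sp,1),"conf",round(conf,2),"n",k.sum(),"| handle C",H.mean(0).round(4),"ang",round(ha%180,1),"sd mm",np.sqrt(ev*12e6).round(1),"n",len(H),"rect",rect)
E
python3 - <<'E'
from meas import *
s=pickle.load(open("top0.pkl","rb"));t=pickle.load(open("side0.pkl","rb"))
wheel(s,(150,150,220,215));wheel(t,(215,150,275,195))
# jig
for nm,x,win in(("top",s,(250,110,320,200)),("side",t,(255,185,345,235))):
    u0,v0,u1,v1=win;h=cv2.cvtColor(x["frame"],cv2.COLOR_BGR2HSV)
    m=np.zeros((384,512),np.uint8);m[v0:v1,u0:u1]=((h[...,1]<90)&(h[...,2]<110))[v0:v1,u0:u1]
    m=cv2.morphologyEx(m,cv2.MORPH_OPEN,np.ones((3,3)));m=cv2.morphologyEx(m,cv2.MORPH_CLOSE,np.ones((7,7)))
    c,_=cv2.findContours(m,0,1);c=max(c,key=cv2.contourArea)[:,0]
    w=ray(x,c,.010)[:,:2].astype(np.float32)*1000;print(nm,"jig",cv2.minAreaRect(w),cv2.contourArea(c))
h=cv2.cvtColor(s["frame"],cv2.COLOR_BGR2HSV)
g=s["frame"].astype(int).sum(2);sub=g[118:190,258:308].copy()
m=np.zeros((384,512),np.uint8);m[118:190,258:308]=((h[...,1]<90)&(h[...,2]>105))[118:190,258:308]
n,l,st,ce=cv2.connectedComponentsWithStats(m)
for i in range(1,n):
    v,u=np.nonzero(l==i);wt=s["frame"][v,u].sum(1).astype(float)-200;cc=np.array([(u*wt).sum(),(v*wt).sum()])/wt.sum()
    print(st[i,4],ce[i].round(1),ray(s,ce[i],.034).round(4),ray(s,ce[i],.012).round(4))
print(proj(t,[[.5,.278,.058]]))
E
```

```text
rim ell C [0.504  0.2845] axes [137.8 141.1] encl 0.5034 0.2849 0.0717
spoke mod90 12.3 conf 0.94 n 173 | handle C [0.5046 0.284 ] ang 8.6 sd mm [14.6 42.3] n 96 rect ((504.5655822753906, 283.8798522949219), (42.186092376708984, 14.401544570922852), 8.689177513122559)
rim ell C [0.4964 0.2658] axes [145.3 163.1] encl 0.4984 0.2705 0.0868
spoke mod90 20.8 conf 0.09 n 240 | handle C [0.5001 0.275 ] ang 6.4 sd mm [15.  35.1] n 22 rect ((500.3110656738281, 275.19476318359375), (15.216323852539062, 33.847896575927734), 88.07588195800781)
top jig ((580.2460327148438, 29.72208023071289), (169.42945861816406, 109.33415222167969), 8.628087043762207) 2360.0
side jig ((576.7227783203125, 24.677555084228516), (169.74559020996094, 111.85798645019531), 8.850896835327148) 1175.0
1 [277. 125.] [[0.6581 0.0449 0.034 ]] [[0.664  0.0445 0.012 ]]
11 [295.1 125.4] [[ 0.6574 -0.0028  0.034 ]] [[ 0.6632 -0.004   0.012 ]]
13 [261.2 130.5] [[0.6432 0.0865 0.034 ]] [[0.6488 0.087  0.012 ]]
5 [286.6 138.2] [[0.6228 0.0194 0.034 ]] [[0.6279 0.0186 0.012 ]]
4 [273.5 140.5] [[0.6164 0.0538 0.034 ]] [[0.6215 0.0536 0.012 ]]
1 [303. 156.] [[ 0.5756 -0.0236  0.034 ]] [[ 0.5798 -0.0252  0.012 ]]
1 [304. 162.] [[ 0.5597 -0.0262  0.034 ]] [[ 0.5636 -0.0279  0.012 ]]
5 [291.4 167.8] [[0.5442 0.0066 0.034 ]] [[0.5478 0.0056 0.012 ]]
5 [278. 170.] [[0.5381 0.0415 0.034 ]] [[0.5416 0.0411 0.012 ]]
14 [303.6 180.8] [[ 0.5102 -0.0252  0.034 ]] [[ 0.5132 -0.0269  0.012 ]]
13 [269.3 185.9] [[0.4961 0.0639 0.034 ]] [[0.4988 0.0639 0.012 ]]
[[245.11324003 163.52057971]]
```

```bash
cat > st.py <<'E'
from plant import ctrl
import numpy as np
from scipy.spatial.transform import Rotation as R
def st(target=None,ha=None):
    o=ctrl.get_obs();M=R.from_euler('xyz',o["orientation"],degrees=True).as_matrix()
    z=M[:,2];print("t",round(o["clock"],2),"tcp",o["tool_pos"].round(4),"joints",o["joint_pos"].round(1),"F",o["force"].round(1),"M",o["moment"].round(2),"open",round(o["opening"]*1e3,1))
    print("x",M[:,0].round(3),"y",M[:,1].round(3),"z",z.round(3),"z heading",np.degrees(np.arctan2(z[1],z[0])).round(1))
    if target is not None:
        d=np.array(target)-o["tool_pos"];print("delta tool",(M.T@d).round(4))
    return o,M
E
python3 -c "
from st import *
st([.5046,.284,.14])"
```

```text
t 0.1 tcp [0.2127 0.6401 0.2257] joints [ 88.1  20.6   0.6  -0.  -70.1 -16.5] F [-0.3 -0.3  0.5] M [-0.01  0.01 -0.04] open 87.6
x [-0.    -0.001 -1.   ] y [ 0.949 -0.315  0.   ] z [-0.315 -0.949  0.001] z heading -108.4
delta tool [0.0861 0.3893 0.2458]
```

servo_tool(
  motion=[
    {"offset": [0, 0.039, 0.0246], "roll": 0, "claw": 1},
    {"offset": [0, 0.039, 0.0246], "roll": 0, "claw": 1},
    {"offset": [0, 0.039, 0.0246], "roll": 0, "claw": 1},
    {"offset": [0, 0.039, 0.0246], "roll": 0, "claw": 1},
    {"offset": [0, 0.039, 0.0246], "roll": 0, "claw": 1},
    {"offset": [0, 0.039, 0.0246], "roll": 0, "claw": 1},
    {"offset": [0, 0.039, 0.0246], "roll": 0, "claw": 1},
    {"offset": [0, 0.039, 0.0246], "roll": 0, "claw": 1},
    {"offset": [0, 0.039, 0.0246], "roll": 0, "claw": 1},
    {"offset": [0, 0.038, 0.0246], "roll": -9, "claw": 1},
    {"offset": [0, 0, 0], "roll": -9, "claw": 1},
    {"offset": [0, 0, 0], "roll": -9, "claw": 1},
  ],
)

```text
clock: 1.6
tool_pos: [0.5047, 0.2835, 0.2261]
orientation: [-60.6, 89.9, -141.7]
force: [0.6, 0.5, -0.1]
opening: 0.0876
```

```bash
python3 - <<'E'
from st import *
import cv2,pickle
st([.5042,.2842,.1])
for n in("top","side"):
    s=ctrl.snapshot(n);pickle.dump(s,open(f"{n}1.pkl","wb"));cv2.imwrite(f"pics/{n}1.png",s["frame"])
a=cv2.imread("pics/top1.png")[110:260,100:300];b=cv2.imread("pics/side1.png")[60:210,160:360]
cv2.imwrite("pics/m1.png",cv2.resize(np.hstack([a,b]),None,fx=2,fy=2))
E
```

```text
t 1.6 tcp [0.5047 0.2835 0.2261] joints [ 48.7  11.6 -11.8  -0.  -66.7  50.2] F [ 0.6  0.5 -0.1] M [ 0.02 -0.04 -0.01] open 87.6
x [-0.001 -0.001 -1.   ] y [ 0.988  0.153 -0.001] z [ 0.153 -0.988  0.   ] z heading -81.2
delta tool [ 0.1261 -0.0003 -0.0008]
```

View pics/m1.png

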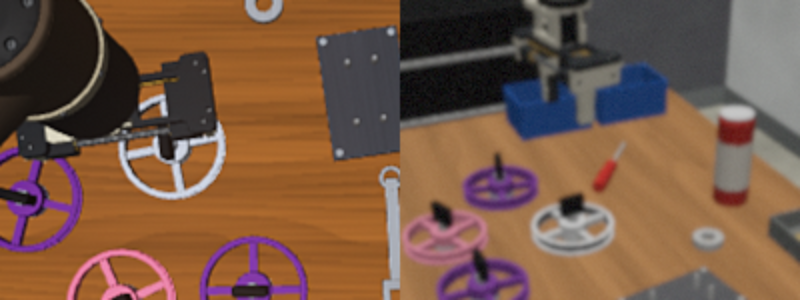

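The gripper is above the pulley with the jaws across the handle. In the views the handle is at top-crop (170,150) and side-crop (572,205). Next I descend and close.

servo_tool(
  motion=[
    {"offset": [0.045, 0, 0], "roll": 0, "claw": 1},
    {"offset": [0.045, 0, 0], "roll": 0, "claw": 1},
    {"offset": [0.045, 0, 0], "roll": 0, "claw": 1},
    {"offset": [0.03, 0, -0.0008], "roll": 0.2, "claw": 1},
    {"offset": [0.021, 0, 0], "roll": 0, "claw": 1},
    {"offset": [0, 0, 0], "roll": 0, "claw": 1},
  ],
)

```text
clock: 2.45
tool_pos: [0.5032, 0.2844, 0.0388]
orientation: [-52.0, 89.8, -133.7]
force: [-0.5, 0.9, 0.2]
opening: 0.0873
```

```bash
python3 - <<'E'
from st import *
import cv2,pickle
st([.5042,.2842,.039])
for n in("top","side"):
    s=ctrl.snapshot(n);pickle.dump(s,open(f"{n}2.pkl","wb"));cv2.imwrite(f"pics/{n}2.png",s["frame"])
a=cv2.imread("pics/top2.png")[110:260,100:300];b=cv2.imread("pics/side2.png")[90:240,160:360]
cv2.imwrite("pics/m2.png",cv2.resize(np.hstack([a,b]),None,fx=2,fy=2))
E
```

```text
t 2.45 tcp [0.5032 0.2844 0.0388] joints [ 48.8  22.4 -24.4  -0.  -43.4  49.4] F [-0.5  0.9  0.2] M [-0.04 -0.01  0.03] open 87.3
x [-0.003 -0.003 -1.   ] y [ 0.99   0.144 -0.003] z [ 0.144 -0.99   0.002] z heading -81.7
delta tool [-0.0002  0.0009  0.0003]
```

View pics/m2.png

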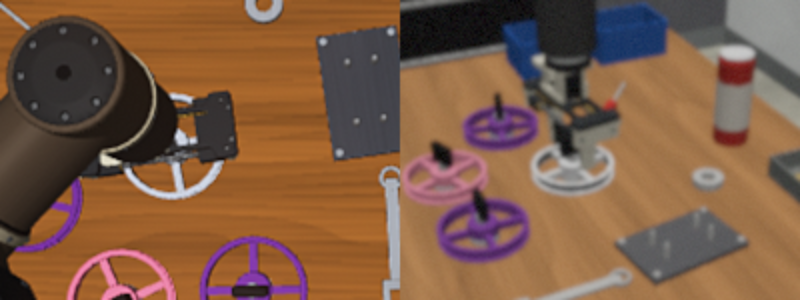

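The fingers straddle the handle, and the tips are inside the rim at side-crop (580,150). Closing now.

servo_tool(
  motion=[
    {"offset": [0, 0.001, 0], "roll": 0, "claw": -1},
    {"offset": [0, 0, 0], "roll": 0, "claw": -1},
    {"offset": [0, 0, 0], "roll": 0, "claw": -1},
    {"offset": [0, 0, 0], "roll": 0, "claw": -1},
    {"offset": [0, 0, 0], "roll": 0, "claw": -1},
    {"offset": [0, 0, 0], "roll": 0, "claw": -1},
  ],
)

```text
clock: 3.3
tool_pos: [0.5053, 0.2853, 0.0405]
orientation: [-47.8, 90.0, -129.4]
force: [0.0, -0.8, -1.2]
opening: 0.0333
```

```bash
python3 -c "
from st import *
st([.5042,.2842,.1])"
```

```text
t 3.3 tcp [0.5053 0.2853 0.0405] joints [ 48.8  22.4 -24.2   0.  -43.5  49.7] F [ 0.  -0.8 -1.2] M [-0.03 -0.01  0.03] open 33.3
x [-0. -0. -1.] y [ 0.989  0.146 -0.   ] z [ 0.146 -0.989  0.   ] z heading -81.6
delta tool [-0.0595 -0.0012  0.001 ]
```

Fingers are still closing (33 mm).

servo_tool(
  motion=[
    {"offset": [0, 0, 0], "roll": 0, "claw": -1},
    {"offset": [0, 0, 0], "roll": 0, "claw": -1},
    {"offset": [0, 0, 0], "roll": 0, "claw": -1},
    {"offset": [0, 0, 0], "roll": 0, "claw": -1},
  ],
)

```text
clock: 3.8
tool_pos: [0.5057, 0.2858, 0.0412]
orientation: [121.4, 89.9, 39.8]
force: [-0.8, 0.3, 5.9]
opening: 0.0137
```

```bash
python3 -c "
from st import *
st([.5042,.2842,.1])"
```

```text
t 3.8 tcp [0.5057 0.2858 0.0412] joints [ 48.8  22.3 -24.2   0.  -43.5  49.7] F [-0.8  0.3  5.9] M [0.36 0.46 0.03] open 13.7
x [ 0.001  0.001 -1.   ] y [0.989 0.147 0.001] z [ 0.147 -0.989 -0.001] z heading -81.6
delta tool [-0.0588 -0.0016  0.0013]
```

servo_tool(
  motion=[
    {"offset": [-0.015, 0, 0], "roll": 0, "claw": -1},
    {"offset": [-0.03, 0, 0], "roll": 0, "claw": -1},
    {"offset": [-0.03, 0, 0], "roll": 0, "claw": -1},
    {"offset": [-0.005, 0, 0], "roll": 0, "claw": -1},
    {"offset": [0, 0, 0], "roll": 0, "claw": -1},
  ],
)

```text
clock: 4.42
tool_pos: [0.5047, 0.285, 0.12]
orientation: [-87.5, 90.0, -169.1]
force: [-0.0, 0.1, -4.8]
opening: 0.0138
```

```bash
python3 - <<'E'
from st import *
import cv2,pickle
st([.5804,.0303,.12])
for n in("top","side"):
    s=ctrl.snapshot(n);pickle.dump(s,open(f"{n}3.pkl","wb"));cv2.imwrite(f"pics/{n}3.png",s["frame"])
a=cv2.imread("pics/top3.png")[110:260,100:300];b=cv2.imread("pics/side3.png")[90:240,160:360]
cv2.imwrite("pics/m3.png",cv2.resize(np.hstack([a,b]),None,fx=2,fy=2))
E
```

```text
t 4.42 tcp [0.5047 0.285  0.12  ] joints [ 48.7  16.9 -19.7  -0.  -53.5  49.7] F [-0.   0.1 -4.8] M [-0.06  0.08 -0.02] open 13.8
x [-0.001 -0.    -1.   ] y [ 0.989  0.146 -0.001] z [ 0.146 -0.989  0.   ] z heading -81.6
delta tool [0.     0.0377 0.263 ]
```

View pics/m3.png

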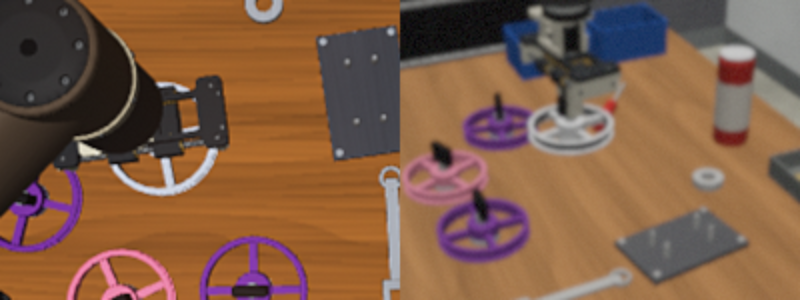

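servo_tool(
  motion=[
    {"offset": [0, 0.0026, 0.0175], "roll": 0, "claw": -1},
    {"offset": [0, 0.0056, 0.0375], "roll": 0, "claw": -1},
    {"offset": [0, 0.0056, 0.0375], "roll": 0, "claw": -1},
    {"offset": [0, 0.0056, 0.0375], "roll": 0, "claw": -1},
    {"offset": [0, 0.0056, 0.0375], "roll": 0, "claw": -1},
    {"offset": [0, 0.0056, 0.0375], "roll": 0, "claw": -1},
    {"offset": [0, 0.0056, 0.0375], "roll": 0, "claw": -1},
    {"offset": [0, 0.003, 0.02], "roll": 0, "claw": -1},
    {"offset": [0, 0, 0], "roll": 3.5, "claw": -1},
    {"offset": [0, 0, 0], "roll": 0, "claw": -1},
  ],
)

```text
clock: 5.78
tool_pos: [0.5821, 0.0308, 0.1199]
orientation: [-80.7, 89.9, -165.8]
force: [-0.2, 1.4, -4.6]
opening: 0.0138
```

```bash
python3 - <<'E'
from st import *
import cv2,pickle
st([.5814,.031,.12])
for n in("top","side"):
    s=ctrl.snapshot(n);pickle.dump(s,open(f"{n}4.pkl","wb"));cv2.imwrite(f"pics/{n}4.png",s["frame"])
a=cv2.imread("pics/top4.png")[90:210,215:350];b=cv2.imread("pics/side4.png")[140:260,230:365]
cv2.imwrite("pics/m4.png",cv2.resize(np.hstack([a,b]),(800,356),interpolation=cv2.INTER_CUBIC))
E
```

```text
t 5.78 tcp [0.5821 0.0308 0.1199] joints [ 22.2  17.2 -19.2  -0.  -53.6  72.7] F [-0.2  1.4 -4.6] M [-0.03  0.01  0.02] open 13.8
x [-0.001 -0.    -1.   ] y [ 0.996  0.085 -0.001] z [ 0.085 -0.996  0.   ] z heading -85.1
delta tool [-0.0001 -0.0007 -0.0002]
```

View pics/m4.png

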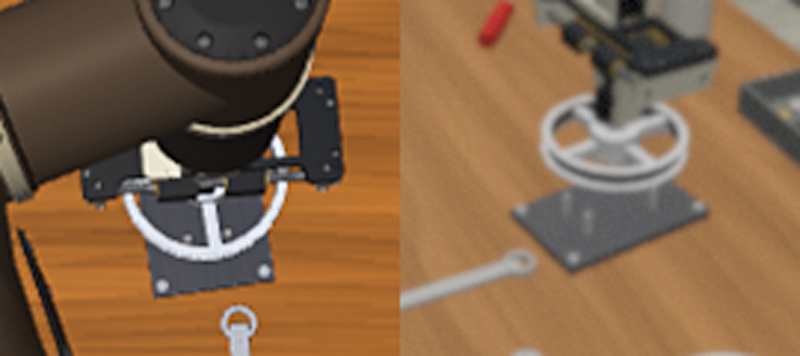

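```bash
cat > arc.py <<'E'
from h import *
from scipy.optimize import least_squares
def arc(s,z,guess,amax=None):
    h=cv2.cvtColor(s["frame"],cv2.COLOR_BGR2HSV);P=cloud(s)
    m=(h[...,1]<70)&(h[...,2]>110)&(np.abs(P[...,2]-z)<.02)
    v,u=np.nonzero(m);w=ray(s,np.c_[u,v],z)[:,:2]-guess;r=np.hypot(*w.T);k=(r>.055)&(r<.080)
    w=w[k];r=r[k];a=np.arctan2(w[:,1],w[:,0])
    # mid-line of rim annulus: inner .062 outer .070 -> mean .066 per angle bin
    b=np.round(a/np.radians(5)).astype(int);pts=[]
    for i in np.unique(b):
        q=b==i
        if q.sum()>=3 and .004<np.ptp(r[q])<.011: pts.append(w[q].mean(0))
    pts=np.array(pts)
    f=lambda c:np.hypot(*(pts-c).T)-.066
    c=least_squares(f,[0,0],loss='soft_l1',f_scale=.001).x;C=guess+c
    fr=least_squares(lambda c:np.hypot(*(pts-c[:2]).T)-c[2],[0,0,.066],loss='soft_l1',f_scale=.001).x
    print("arc C",C.round(4),"n",len(pts),"rms mm",(f(c).std()*1e3).round(2),"free r fit",(guess+fr[:2]).round(4),fr[2].round(4))
    # spokes
    w=ray(s,np.c_[u,v],z-.005)[:,:2]-C;r=np.hypot(*w.T);k=(r>.034)&(r<.058);a=np.arctan2(w[k,1],w[k,0])
    an=np.degrees(a)%360
    print("spoke hist",np.histogram(an,bins=np.arange(0,361,10))[0])
    e=np.exp(4j*a).mean();print("spoke mod 90",np.degrees(np.angle(e))/4,abs(e),k.sum())
    return C
E
python3 - <<'E'
from arc import *
s=pickle.load(open("top4.pkl","rb"));arc(s,.1037,np.array([.581,.0305]))
s=pickle.load(open("top0.pkl","rb"));print("check on first picture");arc(s,.025,np.array([.504,.2845]))
E
```

```text
arc C [0.582 0.03 ] n 34 rms mm 0.42 free r fit [0.5813 0.0299] 0.0654
spoke hist [ 0  0  0  0  0  0  0  0  0  5  0  0  0  0  0  0  0  0 23 22  0  0  0  0
  0  0  0  0  0  0  0  0  0  0  0  0]
spoke mod 90 9.286293695316967 0.9586414552653763 50
check on first picture
arc C [0.5051 0.2847] n 63 rms mm 0.59 free r fit [0.5051 0.2847] 0.0658
spoke hist [ 9 24  0  0  0  0  0  0  0 13 26  0  0  0  0  0  0  0 12 21  0  0  0  0
  0  0  0 11 26  1  0  0  0  0  0  0]
spoke mod 90 12.396645656140453 0.9611156695706436 143
```

The pulley is within about 1 mm and 0.5° of the jig, so I lower it.

servo_tool(
  motion=[
    {"offset": [0.02, -0.001, 0], "roll": 0.3, "claw": -1},
    {"offset": [0.02, 0, 0], "roll": 0, "claw": -1},
    {"offset": [0.01, 0, 0], "roll": 0, "claw": -1},
    {"offset": [0.008, 0, 0], "roll": 0, "claw": -1},
    {"offset": [0.004, 0, 0], "roll": 0, "claw": -1},
    {"offset": [0, 0, 0], "roll": 0, "claw": -1},
  ],
)

```text
clock: 6.62
tool_pos: [0.5816, 0.0314, 0.0587]
orientation: [77.8, 90.0, -7.6]
force: [-0.4, 0.2, -4.5]
opening: 0.0142
```

```bash
python3 - <<'E'
from st import *
import cv2,pickle
st([.5810,.0305,.0512])
for n in("top","side"):
    s=ctrl.snapshot(n);pickle.dump(s,open(f"{n}5.pkl","wb"));cv2.imwrite(f"pics/{n}5.png",s["frame"])
a=cv2.imread("pics/top5.png")[90:210,215:350];b=cv2.imread("pics/side5.png")[140:260,230:365]
cv2.imwrite("pics/m5.png",cv2.resize(np.hstack([a,b]),(800,356),interpolation=cv2.INTER_CUBIC))
E
```

```text
t 6.62 tcp [0.5816 0.0314 0.0587] joints [ 22.3  21.2 -23.    0.  -45.8  72.3] F [-0.4  0.2 -4.5] M [-0.01 -0.05 -0.03] open 14.2
x [ 0. -0. -1.] y [0.997 0.081 0.   ] z [ 0.081 -0.997  0.   ] z heading -85.4
delta tool [ 0.0075 -0.0007  0.0008]
```

View pics/m5.png

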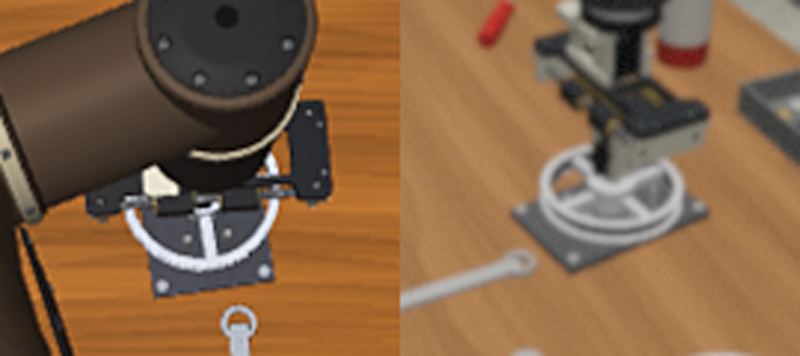

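Pins at top-crop (187,240) and (228,233) stand on either side of the spoke at (208,237), with no contact force. I lower the rest.

servo_tool(
  motion=[
    {"offset": [0.003, 0, 0.0005], "roll": 0, "claw": -1},
    {"offset": [0.003, 0, 0], "roll": 0, "claw": -1},
    {"offset": [0.001, 0, 0], "roll": 0, "claw": -1},
    {"offset": [0, 0, 0], "roll": 0, "claw": -1},
  ],
)

```text
clock: 7.22
tool_pos: [0.5815, 0.0308, 0.0516]
orientation: [-53.9, 90.0, -139.3]
force: [0.1, 0.1, -4.4]
opening: 0.0134
```

```bash
python3 - <<'E'
from st import *
st([.5810,.0305,.0512])
E
```

```text
t 7.22 tcp [0.5815 0.0308 0.0516] joints [ 22.3  21.7 -23.4   0.  -44.9  72.4] F [ 0.1  0.1 -4.4] M [-0.07 -0.01  0.  ] open 13.4
x [-0. -0. -1.] y [ 0.997  0.081 -0.   ] z [ 0.081 -0.997  0.   ] z heading -85.4
delta tool [ 0.0004 -0.0006  0.0003]
```

Not seated yet: the tool still carries the full weight. I go down in 1 mm steps.

servo_tool(
  motion=[
    {"offset": [0.001, 0, 0], "roll": 0, "claw": -1},
    {"offset": [0.001, 0, 0], "roll": 0, "claw": -1},
    {"offset": [0, 0, 0], "roll": 0, "claw": -1},
  ],
)

```text
clock: 7.6
tool_pos: [0.5818, 0.0308, 0.0512]
orientation: [78.6, 89.9, -6.8]
force: [-5.9, 0.5, 11.9]
opening: 0.0137
```

```bash
python3 - <<'E'
from st import *
st()
E
```

```text
t 7.6 tcp [0.5818 0.0308 0.0512] joints [ 22.3  21.7 -23.4   0.  -44.8  72.4] F [-5.9  0.5 11.9] M [ 0.23  2.33 -0.03] open 13.7
x [ 0.001 -0.    -1.   ] y [0.997 0.081 0.001] z [ 0.081 -0.997  0.   ] z heading -85.3
```

The force rose at z = 0.0512, exactly the predicted seat height. I ease the pressure and start turning clockwise (positive roll).

servo_tool(
  motion=[
    {"offset": [-0.001, 0, 0], "roll": 0, "claw": -1},
    {"offset": [0, 0, 0], "roll": 4, "claw": -1},
    {"offset": [0, 0, 0], "roll": 4, "claw": -1},
    {"offset": [0, 0, 0], "roll": 4, "claw": -1},
    {"offset": [0, 0, 0], "roll": 4, "claw": -1},
    {"offset": [0, 0, 0], "roll": 4, "claw": -1},
    {"offset": [0, 0, 0], "roll": 0, "claw": -1},
  ],
)

```text
clock: 8.48
tool_pos: [0.5817, 0.0307, 0.0513]
orientation: [79.9, 90.0, -25.5]
force: [-3.6, -0.6, 6.3]
opening: 0.0138
```

```bash
python3 - <<'E'
from st import *
import cv2,pickle
st()
for n in("top","side"):
    s=ctrl.snapshot(n);pickle.dump(s,open(f"{n}6.pkl","wb"));cv2.imwrite(f"pics/{n}6.png",s["frame"])
a=cv2.imread("pics/top6.png")[90:210,215:350];b=cv2.imread("pics/side6.png")[140:260,230:365]
cv2.imwrite("pics/m6.png",cv2.resize(np.hstack([a,b]),(800,356),interpolation=cv2.INTER_CUBIC))
from arc import *
arc(pickle.load(open("top6.pkl","rb")),.035,np.array([.581,.0305]))
E
```

```text
t 8.47 tcp [0.5817 0.0307 0.0513] joints [ 22.3  21.7 -23.4   0.  -44.9  52.4] F [-3.6 -0.6  6.3] M [-0.2   1.34 -0.02] open 13.8
x [ 0. -0. -1.] y [ 0.964 -0.265  0.   ] z [-0.265 -0.964  0.   ] z heading -105.4
arc C [0.5816 0.0296] n 36 rms mm 1.17 free r fit [0.5805 0.0296] 0.0651
spoke hist [ 0  0  0  0  0  0  0  0  2  4  0  0  0  0  0  0  8 22 11  0  1  5  0  0
  0  0  5 10  0  0  0  0  0  0  0  0]
spoke mod 90 -1.878669955783213 0.77117798807498 68
```

View pics/m6.png

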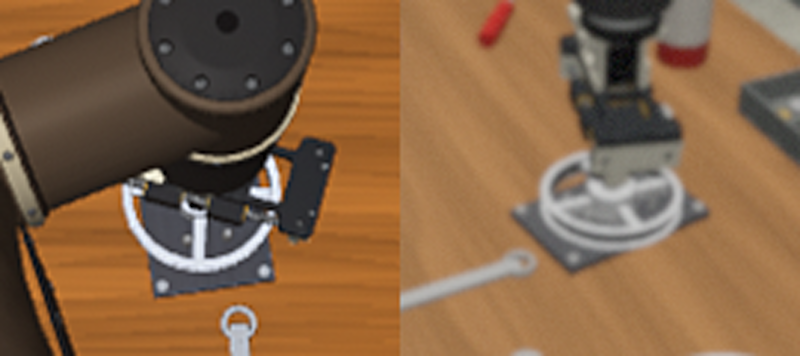

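The pulley has turned about 11° and its spoke now leans on the pin at top-crop (187,240). I keep turning.

servo_tool(
  motion=[
    {"offset": [0, 0, 0], "roll": 4, "claw": -1},
    {"offset": [0, 0, 0], "roll": 4, "claw": -1},
    {"offset": [0, 0, 0], "roll": 4, "claw": -1},
    {"offset": [0, 0, 0], "roll": 4, "claw": -1},
    {"offset": [0, 0, 0], "roll": 4, "claw": -1},
    {"offset": [0, 0, 0], "roll": 4, "claw": -1},
    {"offset": [0, 0, 0], "roll": 4, "claw": -1},
    {"offset": [0, 0, 0], "roll": 4, "claw": -1},
    {"offset": [0, 0, 0], "roll": 0, "claw": -1},
  ],
)

```text
clock: 9.7
tool_pos: [0.5816, 0.0306, 0.0513]
orientation: [78.2, 90.0, -59.1]
force: [-3.7, -1.1, 6.6]
opening: 0.0138
```

```bash
python3 - <<'E'
from st import *
import pickle
st()
s=ctrl.snapshot("top");pickle.dump(s,open("top7.pkl","wb"))
from arc import *
arc(s,.035,np.array([.581,.0300]))
E
```

```text
t 9.7 tcp [0.5816 0.0306 0.0513] joints [ 22.3  21.7 -23.4   0.  -44.9  20.4] F [-3.7 -1.1  6.6] M [-0.44  1.43 -0.04] open 13.8
x [ 0. -0. -1.] y [ 0.677 -0.736  0.   ] z [-0.736 -0.677  0.   ] z heading -137.4
arc C [0.5818 0.0292] n 25 rms mm 1.92 free r fit [0.5771 0.0316] 0.0614
spoke hist [ 0  0  0  0  0  0  0  0 20 18  0  0  0  0  0  1  7 22  7  0  0  0  0  0
  0  0 19  2  0  0  0  0  0  0  0  0]
spoke mod 90 -3.6967030256021935 0.9322157441583813 96
```

servo_tool(
  motion=[
    {"offset": [0, 0, 0], "roll": 2, "claw": -1},
    {"offset": [0, 0, 0], "roll": 2, "claw": -1},
    {"offset": [0, 0, 0], "roll": 0, "claw": -1},
  ],
)

```text
clock: 10.12
tool_pos: [0.5816, 0.0306, 0.0513]
orientation: [71.4, 90.0, -70.0]
force: [-3.6, -1.3, 5.8]
opening: 0.0138
```

servo_tool(
  motion=[
    {"offset": [0, 0, 0], "roll": 2, "claw": -1},
    {"offset": [0, 0, 0], "roll": 2, "claw": -1},
    {"offset": [0, 0, 0], "roll": 0, "claw": -1},
  ],
)

```text
clock: 10.5
tool_pos: [0.5816, 0.0306, 0.0513]
orientation: [70.1, 90.0, -75.2]
force: [-3.4, -0.9, 6.1]
opening: 0.0139
```

```bash
python3 - <<'E'
from st import *
st()
E
```

```text
t 10.5 tcp [0.5816 0.0306 0.0513] joints [ 22.3  21.7 -23.4   0.1 -44.9  12.4] F [-3.4 -0.9  6.1] M [-0.36  1.5   0.68] open 13.9
x [ 0.    -0.001 -1.   ] y [ 0.57  -0.822  0.001] z [-0.822 -0.57   0.   ] z heading -145.3
```

Mz jumped from −0.04 to 0.68 N m, so the hard stop is reached. I add a little more and check.

servo_tool(
  motion=[
    {"offset": [0, 0, 0], "roll": 1.5, "claw": -1},
    {"offset": [0, 0, 0], "roll": 0, "claw": -1},
  ],
)

```text
clock: 10.75
tool_pos: [0.5816, 0.0306, 0.0514]
orientation: [71.2, 89.9, -75.5]
force: [-3.9, -0.9, 5.4]
opening: 0.0144
```

```bash
python3 - <<'E'
from st import *
st()
E
```

```text
t 10.75 tcp [0.5816 0.0306 0.0514] joints [ 22.3  21.7 -23.4   0.1 -44.9  11. ] F [-3.9 -0.9  5.4] M [-0.36  1.49  1.12] open 14.4
x [ 0.    -0.001 -1.   ] y [ 0.549 -0.836  0.001] z [-0.836 -0.549  0.   ] z heading -146.7
```

Tight (1.12 N m). I release and go up.

servo_tool(
  motion=[
    {"offset": [0, 0, 0], "roll": 0, "claw": 0.3},
    {"offset": [0, 0, 0], "roll": 0, "claw": 0.3},
    {"offset": [0, 0, 0], "roll": 0, "claw": 0.3},
    {"offset": [0, 0, 0], "roll": 0, "claw": 0.3},
    {"offset": [0, 0, 0], "roll": 0, "claw": 0.3},
    {"offset": [0, 0, 0], "roll": 0, "claw": 0.3},
  ],
)

```text
clock: 11.5
tool_pos: [0.5814, 0.0307, 0.0504]
orientation: [-7.7, 90.0, -154.6]
force: [-0.1, -0.6, -0.0]
opening: 0.0566
```

servo_tool(
  motion=[
    {"offset": [-0.01, 0, 0], "roll": 0, "claw": 0.3},
    {"offset": [-0.03, 0, 0], "roll": 0, "claw": 0.3},
    {"offset": [-0.04, 0, 0], "roll": 0, "claw": 0.3},
    {"offset": [-0.05, 0, 0], "roll": 0, "claw": 0.3},
    {"offset": [-0.04, 0, 0], "roll": 0, "claw": 0.3},
  ],
)

```text
clock: 12.12
tool_pos: [0.5818, 0.0308, 0.2236]
orientation: [159.0, 89.9, 12.1]
force: [1.9, 0.1, -0.4]
opening: 0.057
```

```bash
python3 - <<'E'
from st import *
st([.40,.35,.25])
E
```

```text
t 12.12 tcp [0.5818 0.0308 0.2236] joints [ 22.3  11.9 -11.7   0.  -66.3  10.9] F [ 1.9  0.1 -0.4] M [ 0.09 -0.12  0.02] open 57.0
x [ 0.002  0.    -1.   ] y [ 0.547 -0.837  0.001] z [-0.837 -0.547 -0.002] z heading -146.9
delta tool [-0.0266 -0.3667 -0.0223]
```

Moving aside (+y) for a clear view.

servo_tool(
  motion=[
    {"offset": [0, -0.03, 0], "roll": 0, "claw": 0.3},
    {"offset": [0, -0.04, 0], "roll": 0, "claw": 0.3},
    {"offset": [0, -0.04, 0], "roll": 0, "claw": 0.3},
    {"offset": [0, -0.04, 0], "roll": 0, "claw": 0.3},
    {"offset": [0, -0.04, 0], "roll": 0, "claw": 0.3},
    {"offset": [0, -0.04, 0], "roll": 0, "claw": 0.3},
    {"offset": [0, -0.04, 0], "roll": 0, "claw": 0.3},
    {"offset": [0, -0.02, 0], "roll": 0, "claw": 0.3},
    {"offset": [0, 0, 0], "roll": 0, "claw": 0.3},
  ],
)

```text
clock: 13.25
tool_pos: [0.4226, 0.2747, 0.2214]
orientation: [-161.2, 89.9, 52.0]
force: [0.1, 0.2, -0.6]
opening: 0.0569
```

```bash
python3 - <<'E'
from st import *
import cv2,pickle
st()
for n in("top","side"):
    s=ctrl.snapshot(n);pickle.dump(s,open(f"{n}8.pkl","wb"));cv2.imwrite(f"pics/{n}8.png",s["frame"])
a=cv2.imread("pics/top8.png")[90:210,215:350];b=cv2.imread("pics/side8.png")[140:260,230:365]
cv2.imwrite("pics/m8.png",cv2.resize(np.hstack([a,b]),(800,356),interpolation=cv2.INTER_CUBIC))
from meas import *;from arc import arc
s=pickle.load(open("top8.pkl","rb"))
C=arc(s,.035,np.array([.581,.0305]))
h=cv2.cvtColor(s["frame"],cv2.COLOR_BGR2HSV);P=cloud(s)
k=(h[...,2]<75)&(P[...,2]>.080)&(np.hypot(P[...,0]-C[0],P[...,1]-C[1])<.035)
v,u=np.nonzero(k);H=ray(s,np.c_[u,v],.086)[:,:2];print("handle",H.mean(0),cv2.minAreaRect(H.astype(np.float32)*1000),len(H))
# tilt of rim
r=np.hypot(P[...,0]-C[0],P[...,1]-C[1]);q=(r>.063)&(r<.069)&(h[...,2]>110)&(h[...,1]<70)
A=np.c_[P[q][:,:2]-C,np.ones(q.sum())];print("rim plane",np.linalg.lstsq(A,P[q][:,2],rcond=None)[0])
E
```

```text
t 13.25 tcp [0.4226 0.2747 0.2214] joints [ 55.4   4.5 -21.    0.  -64.5 -22.2] F [ 0.1  0.2 -0.6] M [ 0.01 -0.05  0.03] open 56.9
x [ 0.001  0.001 -1.   ] y [ 0.548 -0.836 -0.   ] z [-0.836 -0.548 -0.001] z heading -146.8
arc C [0.5812 0.0298] n 65 rms mm 0.88 free r fit [0.5812 0.0299] 0.0656
spoke hist [ 9  0  0  4  0  0  0  0 18 18  0  0  0  0  0  0  6 18 18  0  1  5  0  0
  0  0 17 18  0  0  0  0  0  0  4 25]
spoke mod 90 -1.3754025110659356 0.8336144794917727 161
handle [0.58151779 0.02862473] ((581.0744018554688, 28.715972900390625), (13.507916450500488, 43.23068618774414), 38.662662506103516) 92
rim plane [ 0.06443032 -0.01397566  0.03218112]
```

View pics/m8.png

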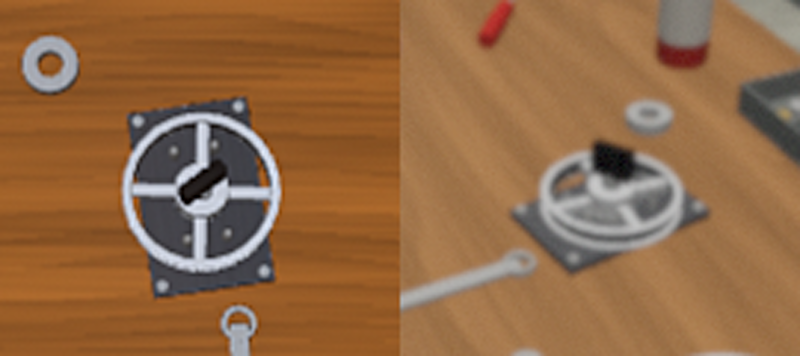

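View pics/top8.png

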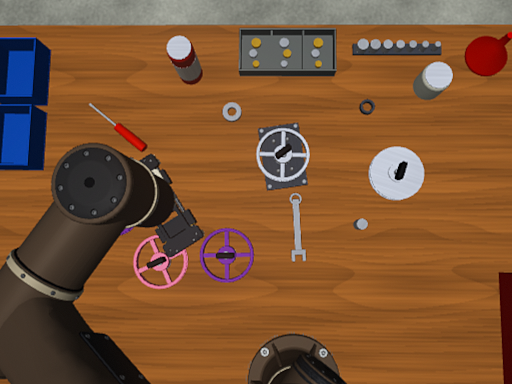

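```bash
python3 - <<'E'
from h import *
for f,C,z0 in(("top0",(.5045,.2845),0),("top8",(.5812,.0298),.01)):
    s=pickle.load(open(f+".pkl","rb"));h=cv2.cvtColor(s["frame"],cv2.COLOR_BGR2HSV);P=cloud(s);C=np.array(C)
    W=(h[...,2]>110)&(h[...,1]<70)
    v,u=np.mgrid[:384,:512];w=ray(s,np.c_[u.ravel(),v.ravel()],.025+z0)[:,:2].reshape(384,512,2)-C
    r=np.hypot(w[...,0],w[...,1]);q=(r>.0635)&(r<.0685)&W&(P[...,2]>.015+z0)
    A=np.c_[w[q],np.ones(q.sum())];z=P[q][:,2];c=np.linalg.lstsq(A,z,rcond=None)[0]
    g=np.abs(A@c-z)<.003;c=np.linalg.lstsq(A[g],z[g],rcond=None)[0];print(f,"rim plane",c.round(4),g.sum())
    w=ray(s,np.c_[u.ravel(),v.ravel()],.020+z0)[:,:2].reshape(384,512,2)-C;r=np.hypot(w[...,0],w[...,1]);a=np.arctan2(w[...,1],w[...,0])
    q=(r>.030)&(r<.057)&W;d=np.degrees(a[q]);sp0=12.4 if f=="top0" else -1.5
    e=(d-sp0+45)%90-45;e0=e[np.abs(e)<14];print("spoke",sp0+np.median(e0),sp0+e0.mean(),len(e0))
E
```

```text
top0 rim plane [-0.0072  0.0112  0.031 ] 3
spoke 12.227209865634103 12.309498863602059 174
top8 rim plane [0.0069 0.0061 0.0355] 238
spoke -1.6031105405200066 -1.8341718815714625 198
```

```bash
python3 - <<'E'
from h import *
from plant import ctrl
S=[ctrl.snapshot("top") for _ in range(3)]
for s in S+[pickle.load(open("top8.pkl","rb"))]:
    h=cv2.cvtColor(s["frame"],cv2.COLOR_BGR2HSV);P=cloud(s)
    for zt in(.078,.082):
        k=(h[...,2]<75)&(P[...,2]>zt)&(np.hypot(P[...,0]-.581,P[...,1]-.03)<.035)
        v,u=np.nonzero(k);H=ray(s,np.c_[u,v],.086)[:,:2];ev,V=np.linalg.eigh(np.cov(H.T));print(zt,len(H),np.degrees(np.arctan(V[1,1]/V[0,1])).round(2),np.sqrt(ev*12e6).round(1))
s=S[0];cv2.imwrite("pics/c9.png",cv2.resize(s["frame"][124:184,253:313],(720,720)[:2],interpolation=cv2.INTER_CUBIC)[:600])
E
```

```text
0.078 90 -51.55 [13.3 44.3]
0.082 87 -52.13 [12.9 44.5]
0.078 91 -51.68 [13.2 43.8]
0.082 85 -51.51 [12.7 43.7]
0.078 91 -51.52 [13.2 44.1]
0.082 82 -51.43 [12.6 43.1]
0.078 93 -51.84 [13.5 43.8]
0.082 88 -51.89 [13.1 43.7]
```

View pics/c9.png

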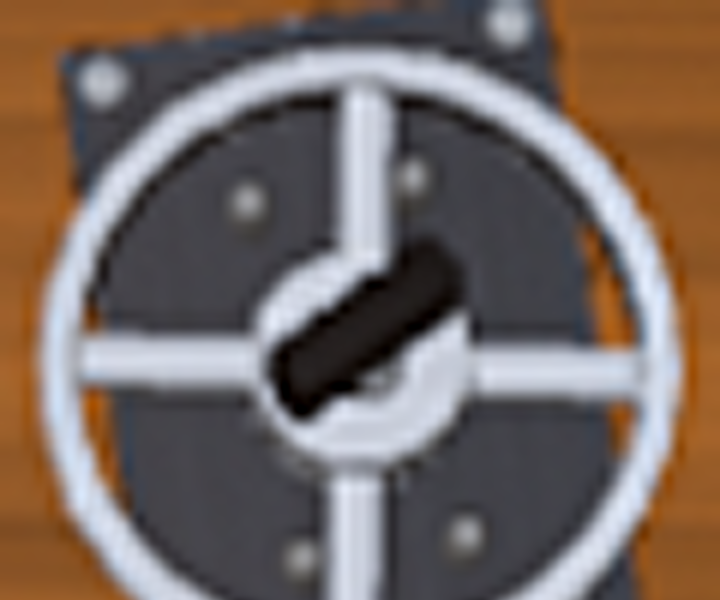

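```bash
python3 -c "
from plant import ctrl
print(ctrl.close_job())"
```

```text
the job is handed in; nothing more can be done
None
```

I set the aluminium spoked pulley on the jig, turned its handle clockwise to the stop, let go and moved the arm clear. The job was handed in at about 13.5 s; it reports no verdict.

**Last checks:**
- **Position:** the pulley sits centred to about 1 mm. Its rim is level at 35.5 mm against 35 mm expected, and all four pins stand between the spokes.
- **Tightness:** turning moment rose from about 0.04 to 1.12 N m at the stop, well above the 0.15 N m needed to turn it.
- **Handle angle:** after release the camera puts the handle about 50° (0.87 rad) clockwise of the spoke. A full 0.9 rad is 51.6°, so this reads 1.6° short. I estimate the angle measurement is good to about 1.5°, and the handle may also have sprung back slightly when released.
- **Other objects:** the solid pulley looked unmoved in the last top picture.
- **One disagreement:** a first fit of the rim's height suggested a 3.7° tilt. It included edge pixels; a cleaner fit on the rim's top face showed it level.

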